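# Dry-run a dispensing path by fingertip and release the dispenser

### The arm

A 6-joint arm with a two-finger parallel gripper is mounted at the origin on the work surface. World frame = base frame: x ahead of the robot, y to its left, z up, the work surface at z = 0. Lengths are in m, angles in degrees, forces in N, time in s.
With the tool pointing down it reaches from about 0.35 to 0.95 m from the base axis. Payload 17.4 kg.
Tool frame: the origin (TCP) lies on the mounting face of the last link; the fingertips stand 186 mm ahead of it and the grasp point (between the pads) lies 167 mm ahead of it (ctrl.nose_length is the distance from the TCP to the fingertips, in m); z points along the fingers, y is the direction in which the jaws open and shut (so a half turn about z gives the same grasp; the last joint's range is limited). The gripper opens to 93 mm and grips with 3 to 60 N. Pads are 15 mm wide; open, the fingers measure 128 mm over their backs; the gripper's body (75 mm by 188 mm) begins 65 mm behind the grasp point.
Start: joints at [63.954, 6.646, 82.598, -0, 90.757, -2.166], TCP at [0.273, 0.617, 0.405] pointing down, gripper open.
Joint ranges: [-162.19, 162.19], [-47.58, 125.68], [4.15, 143.07], [-65.23, 245.23], [0.69, 171.88], [-170.13, 170.13]. Speed limits (degrees/s): [108.29, 108.29, 127.2, 180, 180, 180].

### API

Orientations are given as [roll, pitch, yaw] about the fixed x, y, z axes, in that order (R = Rz(yaw) Ry(pitch) Rx(roll)).
In Python, from plant import telemetry, cams, workorder, ctrl gives the robot as it stands.
- The arm moves only by the tool play_rows, never from a script. Its argument "steps" is a list of rows, each a list of 3 entries, a list of its own where there are three numbers: the shift along the tool's x, y, z in cm, then the turn about the tool's z in rad, then the finger opening in cm, from 0 to 9.3. In form: [[[tx, ty, tz], yaw, jaw], ...]. A call has 1 to 10 rows; each row is the pose to reach, as a shift and turn from the pose commanded when the call began, along the tool's axes at that moment; what a row does not reach only later rows make up. A row lasts 1/12 s, in which the tool goes at most 41.7 mm and 7.16 degrees, less where a joint would pass 70% of its speed; a pose out of reach is approached as far as the arm can. A call with a gripper value outside its range is refused whole. The fingers move at their own pace and stop on an object; "force" is the grip in N (left out, the last holds). Time passes only in rows, so rows that repeat a pose let the fingers close. It gives the time, the measured TCP pose, the force and the opening at its end, in the units of the state.
- telemetry.sense(): the state, without advancing time (a new reading comes with each control period).
- cams.grab_frame(name): name is "scene" or "top" or "wrist"; returns the picture (480x640x3 uint8, blue, green, red); there is no depth.
- cams.get_calibration(name): a dict with "vertical_fov" (degrees; the focal length in pixels is half the picture's height over the tangent of half this angle, whatever the lens; pixels are square), "cx", "cy" (the principal point, pixels), "camera_from_world" (4x4, takes a point from world to camera coordinates); the wrist camera has in their place "mount" (4x4, takes a point from camera to tool coordinates, whose origin is the TCP and whose axes are the flange's). Camera axes: x right, y down, z forward; pixel columns grow to the right and rows downward; lengths in m; the calibration is good to about 2 mm. A picture is of the moment at which its call begins: read the wrist's pose just before it. get_calibration takes no time and is no camera call.
- workorder.job_done(): hands the job in, once; it reports no verdict.
The state is a dict: "t": time; "joint_positions": joint angles; "qvel": joint speeds; "joint_efforts": joint torques, N m; "tool_pos": TCP position; "orientation": TCP orientation; "ft_force": force on the tool from outside, world axes, zero at the start; "wrist_torque": the same for the moment, N m; "width": opening from 0.0 (shut) to 1.0 (fully open).
Only numpy, scipy, OpenCV 4.12 (cv2) and the standard library are available. Lean on these libraries where they do the work, as an engineer would, in place of code of your own. Each camera call takes 0.05 s, during which the arm holds its last target. There are 200 camera calls.

### The job

Check the dispensing path on the cover with the orange line: with the gripper shut and pointing straight down, trace the whole line with the fingertips about 1 cm above the plate, from the green dot round every corner to the red dot, without touching the plate. Then release the dispenser by pushing the red toggle lever fully over to its far side with the fingertips. Do not touch the covers or the plugs standing on them, disturb nothing lying about, and pick nothing up.

Things in the scene. Friction and masses are not known exactly. Their poses are not given: they have to be found in the camera images.
- cover: The cover to be checked: loose flat aluminium plate 150 x 120 x 14 mm lying on the table, with a 5 mm wide ORANGE painted line on top. Origin: centre of its underside; z up, x along the 150 mm side. The line starts at a green dot (x,y = -55,-42 mm), runs straight to (55,-42), (55,42), (-10,42) and ends at a red dot at (-55,5). Dots are 14 mm across. A brass plug stands on the plate inside the path.
- other_cover: Another cover of the same size and shape with a BLUE line (white and black dots); leave it alone. Origin: centre of its underside.
- plug: Loose brass plug, 18 mm across and 24 mm tall, standing on the orange-line cover near its middle, about 40 mm from the line. Origin: centre of its underside.
- other_plug: The same kind of brass plug (18 mm across, 24 mm tall) standing on the blue-line cover. Origin: centre of its underside.
- valve_block: Fixed pneumatic valve block, 70 x 110 mm and 53 mm tall, on the other side of the table from the lever. Origin: centre of its underside.
- spacer: Loose steel ring 32 mm across, 14 mm tall, lying on the table. Origin: centre of its underside.
- syringe: Loose amber dispensing syringe, 24 mm across and 60 mm tall, standing. Origin: centre of its underside.
- driver: Loose screwdriver with orange handle, about 150 mm long and 26 mm thick, lying on the table on the left, roughly along x. Origin: on its underside, near the middle.
- spanner: Loose steel spanner, about 160 mm long and 7 mm thick, lying on the table between the two covers, roughly along x. Origin: on its underside, near the middle.
- mark0 (a point): Point 0 of the orange line, on the top face of the cover (14 mm above the table): centre of the green start dot. In the cover's frame x,y = -55.0,-42.0 mm; axes as the cover's.
- mark1 (a point): Point 1 of the orange line, on the top face of the cover (14 mm above the table): middle of the first straight. In the cover's frame x,y = 0.0,-42.0 mm; axes as the cover's.
- mark2 (a point): Point 2 of the orange line, on the top face of the cover (14 mm above the table): first corner. In the cover's frame x,y = 55.0,-42.0 mm; axes as the cover's.
- mark3 (a point): Point 3 of the orange line, on the top face of the cover (14 mm above the table): middle of the second straight. In the cover's frame x,y = 55.0,0.0 mm; axes as the cover's.
- mark4 (a point): Point 4 of the orange line, on the top face of the cover (14 mm above the table): second corner. In the cover's frame x,y = 55.0,42.0 mm; axes as the cover's.
- mark5 (a point): Point 5 of the orange line, on the top face of the cover (14 mm above the table): middle of the third straight. In the cover's frame x,y = 22.5,42.0 mm; axes as the cover's.
- mark6 (a point): Point 6 of the orange line, on the top face of the cover (14 mm above the table): third corner. In the cover's frame x,y = -10.0,42.0 mm; axes as the cover's.
- mark7 (a point): Point 7 of the orange line, on the top face of the cover (14 mm above the table): middle of the last, slanting straight. In the cover's frame x,y = -32.5,23.5 mm; axes as the cover's.
- mark8 (a point): Point 8 of the orange line, on the top face of the cover (14 mm above the table): centre of the red end dot. In the cover's frame x,y = -55.0,5.0 mm; axes as the cover's.
- lever (a joint): Toggle lever, in rad: 0 = leaning fully towards the robot side (as found, 0 to 0.12), 0.5 = upright, 1.0 = fully over to the far side. It has friction, no spring, and stays where it is left.
- lever_tip (a point): Centre of the red ball knob (26 mm across) at the top of the lever, 60 mm from the lever's hinge and 75 to 82 mm above the table. The rod below it is 10 mm thick.
- lever_base: Fixed grey block, 70 (x) x 50 (y) x 25 mm, that carries the toggle lever. Origin: centre of its underside; the hinge lies 22 mm above the origin, along the block's y axis. The block's x axis is the direction in which the lever must be pushed (away from the robot, within 0.35 rad of straight ahead); the knob travels from 29 mm behind the origin (-x) to 29 mm beyond it, and a push of 1 to 2 N on the knob moves it.
There are look-alikes about, which are no part of the job. What is shaped like the lever_base but brown is not meant. Leave any brown look-alike of the cover alone.

How it is judged (in metres and radians):
On the way, in this order (a step that is already met when the one before it is completed fails the run):
1. fingertips just above point 0 of the orange line (centre of the green start dot): grasp point within 12 mm sideways of it and 12 to 45 mm above the plate (horizontal distance between the grasp point and mark0 below 0.012 m and z of the grasp point in the frame of mark0 between 0.012 and 0.045 m), for 0.05 s.
2. fingertips just above point 1 of the orange line (middle of the first straight): grasp point within 12 mm sideways of it and 12 to 45 mm above the plate (horizontal distance between the grasp point and mark1 below 0.012 m and z of the grasp point in the frame of mark1 between 0.012 and 0.045 m), for 0.05 s.
3. fingertips just above point 2 of the orange line (first corner): grasp point within 12 mm sideways of it and 12 to 45 mm above the plate (horizontal distance between the grasp point and mark2 below 0.012 m and z of the grasp point in the frame of mark2 between 0.012 and 0.045 m), for 0.05 s.
4. fingertips just above point 3 of the orange line (middle of the second straight): grasp point within 12 mm sideways of it and 12 to 45 mm above the plate (horizontal distance between the grasp point and mark3 below 0.012 m and z of the grasp point in the frame of mark3 between 0.012 and 0.045 m), for 0.05 s.
5. fingertips just above point 4 of the orange line (second corner): grasp point within 12 mm sideways of it and 12 to 45 mm above the plate (horizontal distance between the grasp point and mark4 below 0.012 m and z of the grasp point in the frame of mark4 between 0.012 and 0.045 m), for 0.05 s.
6. fingertips just above point 5 of the orange line (middle of the third straight): grasp point within 12 mm sideways of it and 12 to 45 mm above the plate (horizontal distance between the grasp point and mark5 below 0.012 m and z of the grasp point in the frame of mark5 between 0.012 and 0.045 m), for 0.05 s.
7. fingertips just above point 6 of the orange line (third corner): grasp point within 12 mm sideways of it and 12 to 45 mm above the plate (horizontal distance between the grasp point and mark6 below 0.012 m and z of the grasp point in the frame of mark6 between 0.012 and 0.045 m), for 0.05 s.
8. fingertips just above point 7 of the orange line (middle of the last, slanting straight): grasp point within 12 mm sideways of it and 12 to 45 mm above the plate (horizontal distance between the grasp point and mark7 below 0.012 m and z of the grasp point in the frame of mark7 between 0.012 and 0.045 m), for 0.05 s.
9. fingertips just above point 8 of the orange line (centre of the red end dot): grasp point within 12 mm sideways of it and 12 to 45 mm above the plate (horizontal distance between the grasp point and mark8 below 0.012 m and z of the grasp point in the frame of mark8 between 0.012 and 0.045 m), for 0.05 s.
10. the red lever is pushed fully over to the far side (value of joint lever above 0.9 rad), for 0.1 s.
At the end, for the whole second after the job is handed in: The lever stands past 0.9 of its 1.0 rad swing; the orange-line cover lies flat within 4 mm of where it was; the blue-line cover, the plugs and the other loose things are within 12 mm of where they were (the covers within 4 mm throughout) (value of joint lever above 0.9 rad and distance of each of plug, other_cover, other_plug, spacer, syringe, driver, spanner from where it was at the start of the episode below 0.012 m and distance of cover from where it was at the start of the episode below 0.004 m and angle between cover's own z axis and vertical below 0.05 rad); the robot touches nothing.
It fails at once if the robot touches either cover (contact force between any of the fingers, the arm and cover above 0.5 N or contact force between any of the fingers, the arm and other_cover above 0.5 N).
It fails at once if a cover is moved more than 4 mm (distance of any of cover, other_cover from where it was at the start of the episode above 0.004 m).
It fails at once if the robot touches a brass plug, or another loose thing is moved more than 12 mm (contact force between any of the fingers, the arm and plug above 0.5 N or contact force between any of the fingers, the arm and other_plug above 0.5 N or distance of any of plug, other_cover, other_plug, spacer, syringe, driver, spanner from where it was at the start of the episode above 0.012 m).
It also fails if it takes over 54 s, if anything falls off the work surface, if the arm or the gripper's body presses on something with over 40 N, if the wrist force passes 120 N, or if a joint passes its speed limit or range.

## Working session

There is one attempt and no reset: what is moved stays moved. The work goes in short steps, Python scripts to look and compute and a tool call to move; the robot and the scene stay as the last step left them, time stands still between calls to the robot, and variables do not carry over. Pictures are saved under pics/ and viewed, about 8 in all and at most 12, crops included, and the job is handed in when it is done.

Besides the shell and the picture viewer there is one more tool, called after "Emit:" as name([rows], argument=value, ...), one row to a line, values as JSON. play_rows: Moves the arm, as the interface text tells. Its arguments: {"type":"object","properties":{"steps":{"type":"array"},"force":{"type":"number"}},"required":["steps"]}

```bash
mkdir -p pics; python3 - <<'E'
from plant import telemetry, cams, ctrl
import cv2,json
print(telemetry.sense()); print(ctrl.nose_length)
for n in ("scene","top"):
    cv2.imwrite(f"pics/{n}0.png",cams.grab_frame(n)); print(n,cams.get_calibration(n))
print(cams.get_calibration("wrist"))
E
```

```text
{'t': 0.0, 'joint_positions': array([ 6.39555822e+01,  6.67273367e+00,  8.26367685e+01, -8.69344429e-04,
        9.07563017e+01, -2.16721761e+00]), 'qvel': array([ 0.04329366,  0.12372887,  0.01732917, -0.04366902,  0.04883635,
       -0.02433033]), 'joint_efforts': array([-1.20681103e-03, -7.21278048e+01, -6.22594070e+01,  7.79042230e-02,
        2.40069424e-02, -7.62499917e-05]), 'tool_pos': array([0.27325043, 0.6172194 , 0.40401035]), 'orientation': array([-1.79934210e+02, -1.61978413e-03,  1.56122788e+02]), 'ft_force': array([-0.21785137, -0.83027458, -0.06786558]), 'wrist_torque': array([-0.00950001,  0.04523255,  0.05371443]), 'width': 1.0024591944984276}
0.1861
scene {'vertical_fov': 47.776335344329325, 'cx': 314.4592357569684, 'cy': 242.8017803408676, 'camera_from_world': array([[-0.78005094,  0.6255306 ,  0.01523137,  0.37019644],
       [ 0.34036108,  0.44461253, -0.82853729, -0.12970833],
       [-0.52504748, -0.64111712, -0.55972669,  1.53819636],
       [ 0.        ,  0.        ,  0.        ,  1.        ]])}
top {'vertical_fov': 48.08833243643041, 'cx': 310.3045962447819, 'cy': 239.13712012486138, 'camera_from_world': array([[ 1.39202562e-02, -9.99900769e-01,  2.16290500e-03,
         4.49337062e-02],
       [-9.81822676e-01, -1.40780098e-02, -1.89277686e-01,
         5.18942020e-01],
       [ 1.89289353e-01,  5.11204693e-04, -9.81921219e-01,
         1.39557676e+00],
       [ 0.00000000e+00,  0.00000000e+00,  0.00000000e+00,
         1.00000000e+00]])}
{'vertical_fov': 65.10202362394925, 'cx': 322.14669204307154, 'cy': 237.5245767429673, 'mount': array([[ 1.22264078e-04, -9.70994509e-01, -2.39101752e-01,
         6.73186865e-02],
       [ 9.99999992e-01,  1.10800577e-04,  6.13852656e-05,
        -5.26472791e-04],
       [-3.31121438e-05, -2.39101758e-01,  9.70994515e-01,
         2.04675823e-02],
       [ 0.00000000e+00,  0.00000000e+00,  0.00000000e+00,
         1.00000000e+00]])}
```

View pics/top0.png

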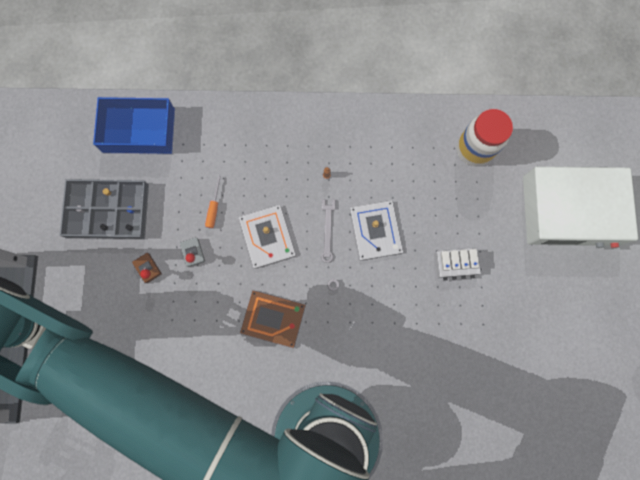

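View pics/scene0.png

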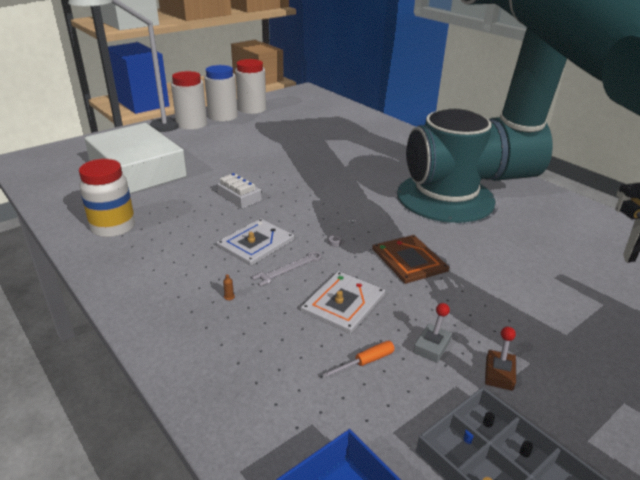

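The top view shows the orange-line cover near (268,236), the grey lever base near (191,252), a brown decoy lever at (147,268) and a brown decoy cover at (274,318). I'll enlarge the cover and the lever.

```bash
python3 - <<'E'
import cv2
t=cv2.imread("pics/top0.png"); s=cv2.imread("pics/scene0.png")
a=cv2.resize(t[195:280,165:305],None,fx=5.6,fy=5.6,interpolation=cv2.INTER_CUBIC)
cv2.imwrite("pics/c1.png",a)
b=cv2.resize(s[260:370,290:470],None,fx=4.4,fy=4.4,interpolation=cv2.INTER_CUBIC)
cv2.imwrite("pics/c2.png",b)
E
```

```text
(no output)
```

View pics/c1.png

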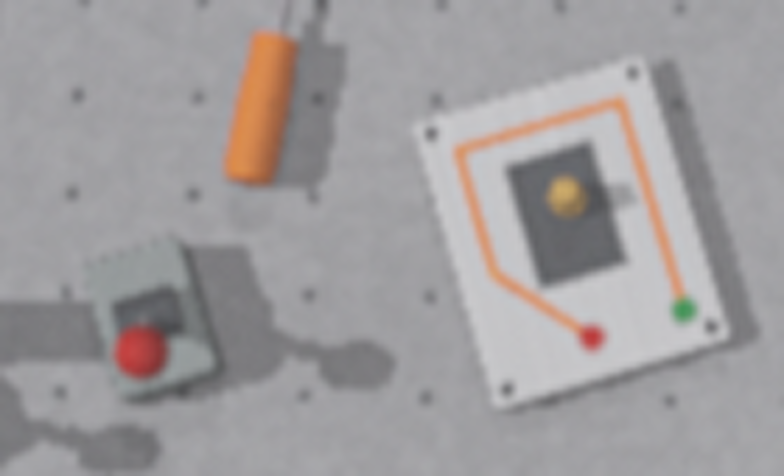

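View pics/c2.png

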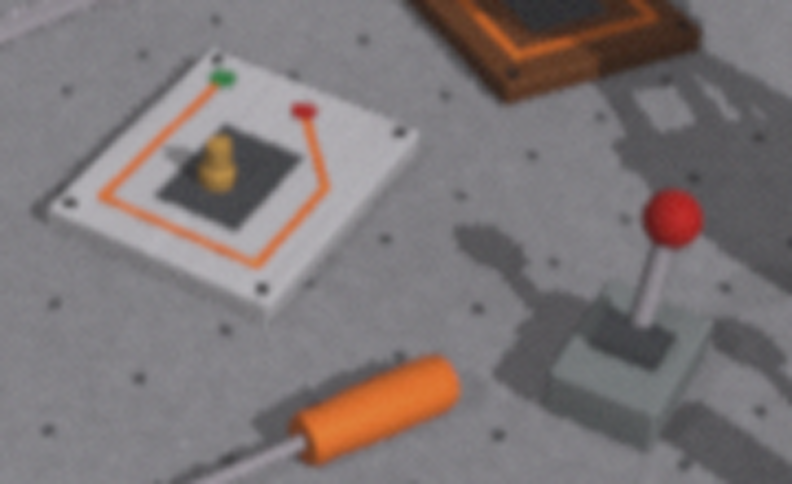

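Crop 1 (top): green dot (684,309), corners (622,100), (459,151) and (495,274), red dot (592,338), knob (140,351). Crop 2 (scene): green dot (223,78), corners (103,196), (257,265) and (325,186), red dot (304,111), knob (673,218).

```bash
cat > h.py <<'E'
import numpy as np, cv2
from plant import cams, telemetry
from scipy.spatial.transform import Rotation as Ro
def ray(cal,uv,Twc=None):
    f=240/np.tan(np.radians(cal["vertical_fov"]/2))
    if Twc is None: Twc=np.linalg.inv(cal["camera_from_world"])
    d=Twc[:3,:3]@np.array([(uv[0]-cal["cx"])/f,(uv[1]-cal["cy"])/f,1]); return Twc[:3,3],d/np.linalg.norm(d)
def plane(r,z): o,d=r; return o+d*(z-o[2])/d[2]
def tri(rs):
    A=sum(np.eye(3)-np.outer(d,d) for o,d in rs); b=sum((np.eye(3)-np.outer(d,d))@o for o,d in rs)
    return np.linalg.solve(A,b)
C=np.array([[-55,-42],[55,-42],[55,42],[-10,42],[-55,5]])/1e3
def fit(P,C=C):
    a=P[:,:2]; ca,cc=a.mean(0),C.mean(0); U,S,V=np.linalg.svd((C-cc).T@(a-ca)); R=(U@V).T
    t=ca-R@cc; e=a-(C@R.T+t); return t,np.degrees(np.arctan2(R[1,0],R[0,0])),np.linalg.norm(e,axis=1)*1e3
E
python3 - <<'E'
from h import *
T=cams.get_calibration("top");S=cams.get_calibration("scene")
p1=lambda u,v:(165+(u+.5)/5.6-.5,195+(v+.5)/5.6-.5)
p2=lambda u,v:(290+(u+.5)/4.4-.5,260+(v+.5)/4.4-.5)
a=[(684,309),(622,100),(459,151),(495,274),(592,338)]
b=[(223,78),(103,196),(257,265),(325,186),(304,111)]
print(fit(np.array([plane(ray(T,p1(*x)),.014) for x in a])))
print(fit(np.array([plane(ray(S,p2(*x)),.014) for x in b])))
print("tri z",[tri([ray(T,p1(*x)),ray(S,p2(*y))])[2].round(4) for x,y in zip(a,b)])
print("knob",tri([ray(T,p1(140,351)),ray(S,p2(673,218))]))
q=[plane(ray(T,p1(*x)),.025) for x in [(85,262),(175,236),(213,360),(128,388)]]
print("base",np.round(q,3))
q=[plane(ray(S,p2(*x)),.025) for x in [(553,372),(650,405),(713,318),(606,285)]]
print("baseS",np.round(q,3))
E
```

```text
(array([0.53340453, 0.17297046]), np.float64(18.004275027953806), array([0.63237289, 0.70674662, 0.65756744, 0.37376467, 0.44700649]))
(array([0.53150944, 0.16986119]), np.float64(18.13443256114537), array([0.23713192, 0.25157479, 0.6912065 , 0.86785665, 0.23061202]))
tri z [np.float64(0.0168), np.float64(0.0167), np.float64(0.0156), np.float64(0.0168), np.float64(0.0164)]
knob [0.46036369 0.36630246 0.07862661]
base [[0.512 0.408 0.025]
 [0.525 0.365 0.025]
 [0.464 0.344 0.025]
 [0.45  0.384 0.025]]
baseS [[0.525 0.364 0.025]
 [0.507 0.402 0.025]
 [0.444 0.384 0.025]
 [0.465 0.341 0.025]]
```

The two camera fits of the cover agree within 4 mm: centre about (0.5325, 0.1714), yaw 18°, and the line fits with residuals under 1 mm. The lever base sits at about (0.487, 0.375) with yaw 20°. The knob at z = 0.0786 lies 28 mm behind the base, as it should. Next I'll go high above the cover, turning the tool to yaw 198° and closing the gripper.

Emit:
play_rows([
  [[-1, -0.7, 0.1], -0.07, 0],
  [[-3, -2.2, 0.2], -0.15, 0],
  [[-5.2, -3.8, 0.4], -0.22, 0],
  [[-7.6, -5.5, 0.5], -0.3, 0],
  [[-10, -7.2, 0.6], -0.37, 0],
  [[-12.4, -9, 0.7], -0.45, 0],
  [[-14.8, -10.7, 0.9], -0.52, 0],
  [[-17.2, -12.4, 1], -0.6, 0],
  [[-19.2, -13.9, 1.1], -0.67, 0],
  [[-20.9, -15.1, 1.2], -0.73, 0],
], force=10)

```text
t: 0.93
tool_pos: [0.4039, 0.3929, 0.3925]
orientation: [-180.0, -0.0, -161.9]
ft_force: [-0.4, 0.3, 0.1]
width: 0.329
```

Emit:
play_rows([
  [[-0.3, -1.5, 0.1], 0, 0],
  [[-0.9, -4, 0.2], 0, 0],
  [[-1.5, -7, 0.4], 0, 0],
  [[-2.1, -10, 0.6], 0, 0],
  [[-2.8, -13, 0.8], 0, 0],
  [[-3.5, -16, 1], 0, 0],
  [[-4.1, -19, 1.2], 0, 0],
  [[-4.7, -22, 1.3], 0, 0],
  [[-5.2, -24.2, 1.3], 0, 0],
  [[-5.4, -25.2, 1.3], 0, 0],
])

```text
t: 1.77
tool_pos: [0.5332, 0.1693, 0.3793]
orientation: [-180.0, -0.0, -162.2]
ft_force: [0.3, 0.5, 0.6]
width: 0.008
```

```bash
cat >> h.py <<'E'
def wrist(name):
    s=telemetry.sense(); im=cams.grab_frame("wrist"); cv2.imwrite(name,im)
    T=np.eye(4); T[:3,:3]=Ro.from_euler("xyz",s["orientation"],degrees=True).as_matrix(); T[:3,3]=s["tool_pos"]
    print(s["t"],s["tool_pos"],s["orientation"],s["width"],s["qvel"].round(2)); return T
E
python3 - <<'E'
from h import *
cams.grab_frame("wrist");cams.grab_frame("wrist")
np.save("T.npy",wrist("pics/w1.png"))
E
```

```text
1.8667 [0.53276075 0.17042331 0.37942434] [-1.79999303e+02 -3.39192820e-02 -1.62173300e+02] 0.0033935682504648654 [ 2.45 -0.66  0.4   0.43  0.14  1.77]
```

View pics/w1.png

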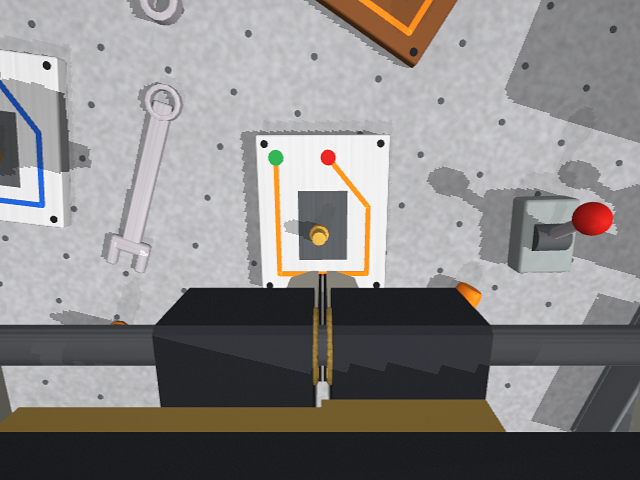

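The wrist view shows the cover clearly: green dot (276,158), corners (279,274), (367,274) and (368,207), red dot (328,158). The lever knob is at (592,219). The gripper is shut.

```bash
python3 - <<'E'
from h import *
W=cams.get_calibration("wrist"); T=np.load("T.npy")@W["mount"]
print(fit(np.array([plane(ray(W,x,T),.014) for x in [(276,158),(279,274),(367,274),(368,207),(328,158)]])))
print("knob",plane(ray(W,(592,219),T),.0786))
s=telemetry.sense();print(s["t"],s["tool_pos"],s["orientation"],s["qvel"].round(2))
E
```

```text
(array([0.53119596, 0.17120309]), np.float64(18.04283153825305), array([0.15711534, 0.56771825, 0.65346676, 0.27788162, 0.21416062]))
knob [0.45758774 0.36198905 0.0786    ]
1.9167 [0.5322955  0.17137527 0.3795171 ] [ 1.79985113e+02 -2.62832228e-02 -1.62120112e+02] [ 1.72 -0.4   0.21  0.13  0.02  0.5 ]
```

Emit:
play_rows([
  [[1.5, -1.1, 1], 0, 0],
  [[3.5, -2.7, 2.5], 0, 0],
  [[5, -3.8, 4.5], 0, 0],
  [[5.5, -4.2, 6.5], 0, 0],
  [[5.5, -4.2, 8.5], 0, 0],
  [[5.5, -4.2, 10], 0, 0],
  [[5.5, -4.2, 11.2], 0, 0],
  [[5.5, -4.2, 12], 0, 0],
  [[5.5, -4.2, 12], 0, 0],
  [[5.5, -4.2, 12], 0, 0],
])

```text
t: 2.75
tool_pos: [0.4929, 0.115, 0.26]
orientation: [180.0, -0.0, -162.0]
ft_force: [0.0, -0.7, 0.5]
width: 0.006
```

Emit:
play_rows([
  [[0, 0, 1], 0, 0],
  [[0, -0.1, 2], 0, 0],
  [[0, -0.1, 3], 0, 0],
  [[0, -0.1, 3.7], 0, 0],
  [[0, -0.1, 4.2], 0, 0],
  [[0, -0.1, 4.6], 0, 0],
  [[0, -0.1, 4.8], 0, 0],
  [[0, -0.1, 4.8], 0, 0],
  [[0, -0.1, 4.8], 0, 0],
  [[0, -0.1, 4.8], 0, 0],
])

```text
t: 3.58
tool_pos: [0.4933, 0.1136, 0.2121]
orientation: [-180.0, 0.0, -162.1]
ft_force: [-0.8, 0.7, -0.3]
width: 0.004
```

```bash
python3 - <<'E'
from h import *
T=wrist("pics/w2.png"); cv2.imwrite("pics/s2.png",cv2.resize(cams.grab_frame("scene")[240:360,270:430],None,fx=5,fy=5,interpolation=cv2.INTER_CUBIC))
E
```

```text
3.5833 [0.49331088 0.11356657 0.21213947] [-1.79994590e+02  3.19950984e-02 -1.62057987e+02] 0.004284083192589739 [-0.11 -0.06  0.07 -0.   -0.04  0.06]
```

View pics/s2.png

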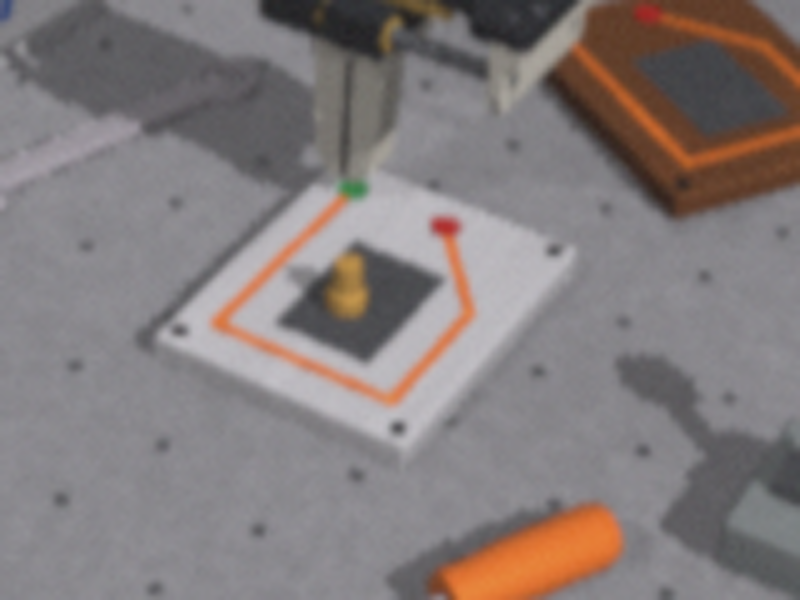

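The tips hover just above the green dot, clear of the plate. I'll trace the first straight.

Emit:
play_rows([
  [[-0.6, 0, 0], 0, 0],
  [[-1.8, 0, 0], 0, 0],
  [[-3.2, 0, 0], 0, 0],
  [[-4.6, 0, 0], 0, 0],
  [[-6, 0, 0], 0, 0],
  [[-7.4, 0.1, 0], 0, 0],
  [[-8.8, 0.1, 0], 0, 0],
  [[-10, 0.1, 0], 0, 0],
  [[-10.8, 0.1, 0], 0, 0],
  [[-11, 0.1, 0], 0, 0],
])

```text
t: 4.52
tool_pos: [0.5986, 0.1488, 0.2116]
orientation: [180.0, 0.0, -162.0]
ft_force: [-0.3, -0.6, -0.5]
width: 0.004
```

Emit:
play_rows([
  [[0, 0, 0], 0, 0],
  [[0, 0, 0], 0, 0],
  [[0, 0.6, 0], 0, 0],
  [[0, 1.8, 0], 0, 0],
  [[0, 3.3, 0], 0, 0],
  [[0, 4.8, 0], 0, 0],
  [[0, 6.3, 0], 0, 0],
  [[0, 7.6, 0], 0, 0],
  [[0, 8.3, 0], 0, 0],
  [[0, 8.4, 0], 0, 0],
])

```text
t: 5.35
tool_pos: [0.571, 0.23, 0.2117]
orientation: [180.0, -0.0, -162.0]
ft_force: [-0.1, 0.8, -0.4]
width: 0.008
```

Emit:
play_rows([
  [[0, 0, 0], 0, 0],
  [[0, 0, 0], 0, 0],
  [[0.6, 0, 0], 0, 0],
  [[1.6, 0, 0], 0, 0],
  [[2.8, 0, 0], 0, 0],
  [[4, 0, 0], 0, 0],
  [[5.2, 0, 0], 0, 0],
  [[6.1, 0, 0], 0, 0],
  [[6.5, 0, 0], 0, 0],
  [[6.5, 0, 0], 0, 0],
])

```text
t: 6.18
tool_pos: [0.5091, 0.2079, 0.2119]
orientation: [180.0, 0.0, -162.1]
ft_force: [0.3, -0.6, 0.5]
width: 0.006
```

Emit:
play_rows([
  [[0, 0, 0], 0, 0],
  [[0, 0, 0], 0, 0],
  [[0.5, -0.4, 0], 0, 0],
  [[1.3, -1.1, 0], 0, 0],
  [[2.2, -1.8, 0], 0, 0],
  [[3.1, -2.6, 0], 0, 0],
  [[4, -3.3, 0], 0, 0],
  [[4.5, -3.7, 0], 0, 0],
  [[4.5, -3.7, 0], 0, 0],
  [[4.5, -3.7, 0], 0, 0],
])

```text
t: 7.02
tool_pos: [0.4783, 0.1589, 0.2121]
orientation: [180.0, 0.0, -162.1]
ft_force: [0.6, -0.2, 0.0]
width: 0.006
```

The trace is complete, with measured points within about 2 mm of my mark estimates. I'll rise and move to behind the grey lever.

Emit:
play_rows([
  [[0, 0, 0], 0, 0],
  [[0, 0, -1.5], 0, 0],
  [[0, 0, -4], 0, 0],
  [[0, 0.5, -7], 0, 0],
  [[0.1, 2, -10], 0, 0],
  [[0.2, 4, -12], 0, 0],
  [[0.3, 6.5, -12], 0, 0],
  [[0.4, 9, -12], 0, 0],
  [[0.4, 11.5, -12], 0, 0],
  [[0.4, 14, -12], 0, 0],
])

```text
t: 7.85
tool_pos: [0.431, 0.2927, 0.3319]
orientation: [180.0, 0.0, -162.0]
ft_force: [0.9, 0.5, 0.2]
width: 0.005
```

Emit:
play_rows([
  [[0, 2, 0], 0, 0],
  [[0, 4, 0], 0, 0],
  [[0.1, 5.4, 0], 0, 0],
  [[0.1, 5.9, 0], 0, 0],
  [[0.1, 5.9, 0], 0, 0],
  [[0.1, 5.9, 0], 0, 0],
  [[0.1, 5.9, 0], 0, 0],
])

```text
t: 8.43
tool_pos: [0.4126, 0.3465, 0.3317]
orientation: [-180.0, -0.0, -162.1]
ft_force: [0.4, -0.2, 0.4]
width: 0.01
```

```bash
python3 - <<'E'
from h import *
np.save("T.npy",wrist("pics/w3.png"))
E
```

```text
8.4333 [0.41264766 0.34651082 0.33169599] [-1.79987203e+02 -3.24365011e-03 -1.62076134e+02] 0.009891462128000076 [-0.28 -0.3   0.06  0.2   0.    0.04]
```

View pics/w3.png

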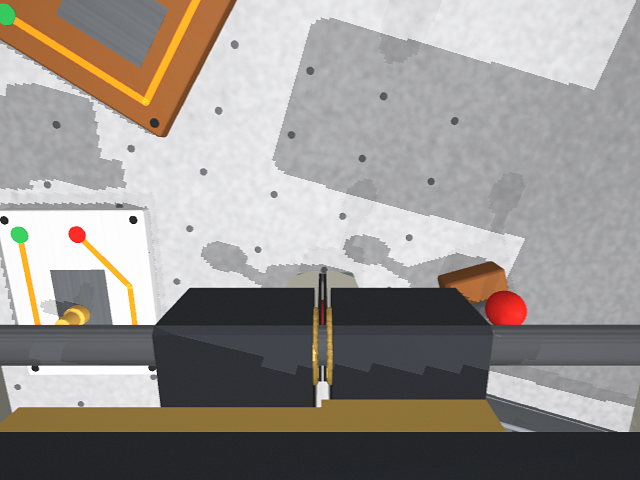

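The grey lever's knob shows as a red sliver between the fingers at (322,312), so it is centred ahead. The decoy knob at (506,310) is about 11 cm to the side. Now I'll descend behind the lever.

Emit:
play_rows([
  [[0, 0, 1], 0, 0],
  [[0, 0, 2.5], 0, 0],
  [[0, 0, 4.2], 0, 0],
  [[0, 0, 5.8], 0, 0],
  [[0, 0, 7.2], 0, 0],
  [[0, 0, 8], 0, 0],
  [[0, 0, 8.2], 0, 0],
  [[0, 0, 8.2], 0, 0],
  [[0, 0, 8.2], 0, 0],
  [[0, 0, 8.2], 0, 0],
])

```text
t: 9.32
tool_pos: [0.4125, 0.3471, 0.2507]
orientation: [180.0, 0.1, -162.1]
ft_force: [-0.0, 0.3, 1.1]
width: 0.009
```

```bash
python3 - <<'E'
from h import *
cv2.imwrite("pics/s3.png",cv2.resize(cams.grab_frame("scene")[270:400,380:540],None,fx=4.6,fy=4.6,interpolation=cv2.INTER_CUBIC))
E
```

```text
(no output)
```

View pics/s3.png

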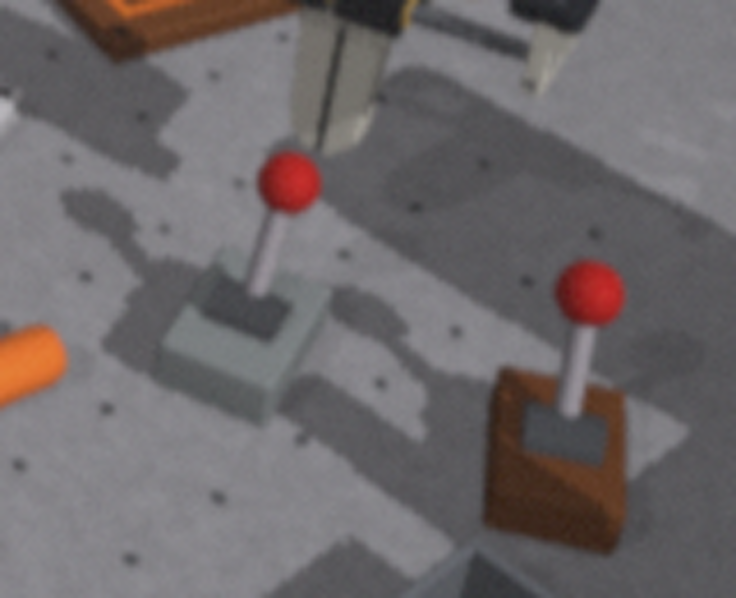

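The fingertips are directly behind the grey lever's knob. I'll push along its axis.

Emit:
play_rows([
  [[-0.7, 0, 0], 0, 0],
  [[-1.6, 0, 0], 0, 0],
  [[-2.5, 0.1, 0], 0, 0],
  [[-3.4, 0.1, 0], 0, 0],
  [[-4.3, 0.1, 0], 0, 0],
  [[-5.2, 0.2, 0], 0, 0],
  [[-6, 0.2, 0], 0, 0],
  [[-6.8, 0.2, 0], 0, 0],
  [[-7.5, 0.3, 0], 0, 0],
  [[-8, 0.3, 0], 0, 0],
])

```text
t: 10.2
tool_pos: [0.4883, 0.3748, 0.2494]
orientation: [-180.0, -0.0, -162.1]
ft_force: [-1.0, -0.4, -1.2]
width: 0.004
```

Emit:
play_rows([
  [[-0.2, 0, 0], 0, 0],
  [[-0.4, 0, 0], 0, 0],
  [[-0.5, 0, 0], 0, 0],
  [[-0.5, 0, 0], 0, 0],
])

```text
t: 10.53
tool_pos: [0.4916, 0.3759, 0.2493]
orientation: [-180.0, -0.2, -162.0]
ft_force: [-9.4, -3.2, 1.0]
width: 0.006
```

Force has risen to about 10 N against a moving force of 1–2 N, so the lever is at its end stop. I'll back off and check.

Emit:
play_rows([
  [[-0.1, 0, 0], 0, 0],
  [[-0.1, 0, 0], 0, 0],
  [[0.5, 0, 0], 0, 0],
  [[1.5, 0, 0], 0, 0],
  [[3, -0.1, 0], 0, 0],
  [[5, -0.2, 0], 0, 0],
  [[7, -0.2, 0], 0, 0],
  [[8, -0.2, -1], 0, 0],
  [[8, -0.2, -3], 0, 0],
  [[8, -0.2, -5], 0, 0],
])

```text
t: 11.37
tool_pos: [0.4156, 0.3491, 0.3003]
orientation: [-180.0, 0.0, -162.0]
ft_force: [-0.4, 0.6, 0.3]
width: 0.007
```

Emit:
play_rows([
  [[0, 0, -2], 0, 0],
  [[0, 0, -4], 0, 0],
  [[0, 0, -5], 0, 0],
  [[0, 0, -5], 0, 0],
  [[0, 0, -5], 0, 0],
  [[0, 0, -5], 0, 0],
])

```text
t: 11.87
tool_pos: [0.4166, 0.3494, 0.3483]
orientation: [-180.0, -0.1, -162.1]
ft_force: [-0.5, 0.6, -1.0]
width: 0.004
```

```bash
python3 - <<'E'
from h import *
a=cams.grab_frame("scene"); t=cams.grab_frame("top")
cv2.imwrite("pics/s4.png",np.vstack([cv2.resize(a[250:400,280:480],(800,600))[:300*2:1][::2,::2].repeat(1,0),cv2.resize(t[195:280,165:305],(400,243))]) if 0 else cv2.resize(a[250:400,290:490],(800,600),interpolation=cv2.INTER_CUBIC))
cv2.imwrite("pics/t4f.png",t)
cv2.imwrite("pics/t4.png",cv2.resize(t[195:280,165:305],None,fx=5.6,fy=5.6,interpolation=cv2.INTER_CUBIC))
print(telemetry.sense())
E
```

```text
{'t': 11.9667, 'joint_positions': array([ 3.72972359e+01, -8.64381449e+00,  1.02928955e+02, -1.46765573e-03,
        8.58209166e+01, -7.06469890e+01]), 'qvel': array([-0.02424308,  0.02618166, -0.32682595,  0.02466322,  0.21028398,
        0.0162018 ]), 'joint_efforts': array([ 3.36530060e-02, -4.91648197e+01, -6.16129661e+01,  1.16998568e-02,
        6.95165782e-02,  1.39921085e-03]), 'tool_pos': array([0.41665092, 0.34942265, 0.34830047]), 'orientation': array([-1.79963473e+02, -9.95793596e-02, -1.62055699e+02]), 'ft_force': array([ 0.11723759,  0.69649037, -0.19658464]), 'wrist_torque': array([ 0.07913385, -0.02311115, -0.06027265]), 'width': 0.006220519700643591}
```

View pics/s4.png

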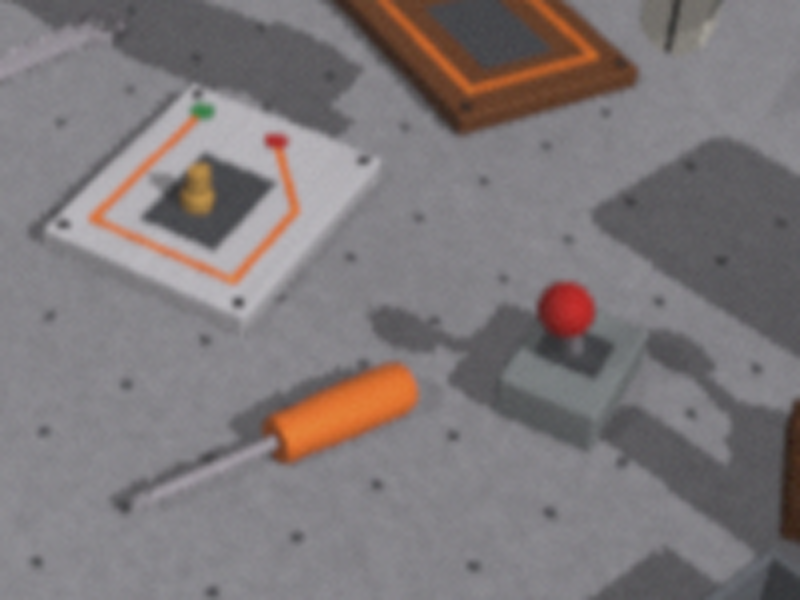

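View pics/t4.png

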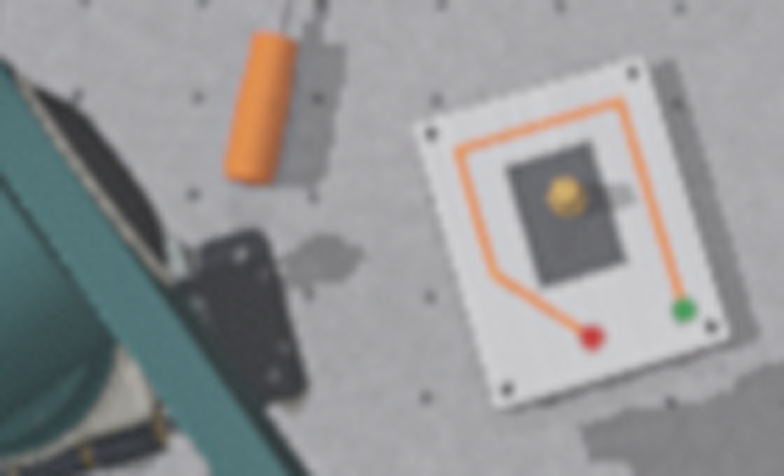

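The cover and plug sit at the same pixels as before, and the lever leans far over with its knob at (567,309). I'll check the swing numerically.

```bash
python3 - <<'E'
from h import *
S=cams.get_calibration("scene")
a=plane(ray(S,(290+673.5/4.4-.5,260+218.5/4.4-.5)),.0755); b=plane(ray(S,(290+567.5/4-.5,250+309.5/4-.5)),.0747)
print(a,b,np.linalg.norm(b-a),np.degrees(np.arctan2(*(b-a)[[1,0]])))
E
```

```text
[0.45775745 0.36361281 0.0755    ] [0.51106097 0.38263481 0.0747    ] 0.056601605832903704 19.639546649057646
```

```bash
python3 -c "
from plant import workorder; print(workorder.job_done())"
```

```text
the job is handed in; nothing more can be done
None
```

I traced the whole orange line, pushed the red lever fully over, and handed the job in at about 12 s of the 54 s limit. The hand-in reports no verdict.

- **Trace:** With the gripper shut and pointing straight down, I followed the line from the green dot to the red dot, tips about 11–12 mm above the plate. At the dots and corners where I read the pose, the tool was within about 2 mm of my estimate. No contact showed on the wrist force, which stayed around 1 N.
- **Lever:** I pushed the grey-based red lever along its own axis. Resistance rose to about 10 N at the end stop, then I backed off. In the scene camera the knob had moved 56.6 mm along 19.6°, against 57.5 mm for a full swing.
- **Final state:** In the last pictures the orange-line cover, its plug and the screwdriver are where they were. The arm stands clear, with the tips about 16 cm above the table. I did not check the blue-line cover, its plug, the spanner, the spacer or the syringe in the last pictures, but the arm never came near them.
- **Disagreement:** The three cameras placed the cover and the knob up to about 5 mm apart, so I used values in between, well inside the 12 mm tolerance.

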